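Thread cones on the rack in order of shade

ROBOT

A 7-joint arm with a two-finger parallel gripper is mounted at the origin on the work surface. World frame = base frame: x ahead of the robot, y to its left, z up, the work surface at z = 0. Lengths are in m, angles in rad, forces in N, time in s.
With the tool pointing down it reaches from about 0.425 to 0.925 m from the base axis. Payload 6.8 kg.
Tool frame: the origin (TCP) lies at the very end of the fingers, on their centre line; the grasp point (between the pads) lies 19 mm behind it; z points along the fingers, y is the line along which they close (so a half turn about z gives the same grasp; the last joint's range is limited). The gripper opens to 85 mm and grips with 20 to 120 N. Pads are 22 mm wide; open, the fingers measure 114 mm over their backs; the gripper's body (76 mm by 85 mm) begins 54 mm behind the grasp point. The pads swing forward as they close: fully open they stand 13 mm farther back than shut.
Start: joints at [-1.249, 0.477, 0.022, 1.555, -0.011, 1.109, -0.083], TCP at [0.281, 0.614, 0.231] pointing down, gripper open.
Joint ranges: [-2.96, 2.96], [-0.34, 2.1], [-1.41, 1.46], [0.24, 2.44], [-1.37, 4.51], [0.17, 1.92], [-2.96, 2.96]. Speed limits (rad/s): [2.39, 2.39, 3.14, 3.14, 3.14, 3.14, 3.14].

INTERFACE

Orientations are given as a unit quaternion [w, x, y, z].
In Python, from station import get_obs, read_camera, hand_in gives the robot as it stands.
- The arm moves only by the tool arm_command, never from a script. Its argument "commands" is one flat list of numbers, 7 for each row, row after row: the shift along the tool's x, y, z in m, then the turn, a rotation vector about the tool's x, y, z in degrees, then the opening, from 0 (shut) to 1 (fully open). In form: [tx, ty, tz, rx, ry, rz, fingers, tx, ty, tz, rx, ry, rz, fingers, ...]. A call has 1 to 8 rows; each row is the pose to reach, as a shift and turn from the pose commanded when the call began, along the tool's axes at that moment; what a row does not reach only later rows make up. A row lasts 1/10 s, in which the tool goes at most 50 mm and 8.59 degrees, less where a joint would pass 70% of its speed; a pose out of reach is approached as far as the arm can. A call with a gripper value outside its range is refused whole. The fingers move at their own pace and stop on an object; "force" is the grip in N (left out, the last holds). Time passes only in rows, so rows that repeat a pose let the fingers close. It gives the time, the measured TCP pose, the force, the opening and the grip force at its end, in the units of the state.
- get_obs(): the state, without advancing time (a new reading comes with each control period).
- read_camera(name): name is "side" or "top"; returns a dict with "img" (420x560x3 uint8, red, green, blue), "camera_matrix" (3x3 intrinsics, pixels), "pose" (4x4, takes a point from camera to world coordinates). Camera axes: x right, y down, z forward; pixel columns grow to the right and rows downward; lengths in m; the calibration is good to about 2 mm. A picture is of the moment at which its call begins. There is no depth.
- hand_in(): hands the job in; it is judged then, once.
The state is a dict: "t": time; "q": joint angles; "joint_vel": joint speeds; "joint_torque": joint torques, N m; "eef_pos": TCP position; "tool_rot": TCP orientation; "contact_force": force on the tool from outside, world axes, zero at the start; "torque": the same for the moment, N m; "gripper_width": opening from 0.0 (shut) to 1.0 (fully open); "grasp_force": force on a finger pad.
Only numpy, scipy, OpenCV 4.12 (cv2) and the standard library are available. Lean on these libraries where they do the work, as an engineer would, in place of code of your own. Each camera call takes 0.05 s, during which the arm holds its last target. There are 200 camera calls.

TASK

Put the four loose cones of thread on the four empty spindles of the thread rack, one on each and right down on its disc, so that the whole row runs steadily from light to dark: the white cone, then the palest of the four, and so on to the darkest beside the black cone. Leave the white and black cones on their spindles, and knock no cone over.

Things in the scene. Friction and masses are not known exactly. Their poses are not given: they have to be found in the camera images.
- cone_pale_pink: Loose cone of pale pink (the lightest of the four) sewing thread. Upright, 98 mm tall; the thread tapers from 56 mm across at the foot to 41 at 88 mm up (45 at 65 mm up: grip there), white neck 25 mm across on top. Hollow, open below: bore 40 mm wide at the foot, 30 at 56 mm up, top closed. 80 to 170 g. Origin: centre of underside, z up.
- cone_rose: Loose cone of rose pink (second lightest) sewing thread. Upright, 98 mm tall; the thread tapers from 56 mm across at the foot to 41 at 88 mm up (45 at 65 mm up: grip there), white neck 25 mm across on top. Hollow, open below: bore 40 mm wide at the foot, 30 at 56 mm up, top closed. 80 to 170 g. Origin: centre of underside, z up.
- cone_raspberry: Loose cone of raspberry, a deep pinkish red (second darkest) sewing thread. Upright, 98 mm tall; the thread tapers from 56 mm across at the foot to 41 at 88 mm up (45 at 65 mm up: grip there), white neck 25 mm across on top. Hollow, open below: bore 40 mm wide at the foot, 30 at 56 mm up, top closed. 80 to 170 g. Origin: centre of underside, z up.
- cone_burgundy: Loose cone of very dark burgundy red (the darkest of the four) sewing thread. Upright, 98 mm tall; the thread tapers from 56 mm across at the foot to 41 at 88 mm up (45 at 65 mm up: grip there), white neck 25 mm across on top. Hollow, open below: bore 40 mm wide at the foot, 30 at 56 mm up, top closed. 80 to 170 g. Origin: centre of underside, z up.
- cone_white: Cone of white sewing thread, already on the last spindle at one end of the rack. Upright, 98 mm tall; the thread tapers from 56 mm across at the foot to 41 at 88 mm up (45 at 65 mm up: grip there), white neck 25 mm across on top. Hollow, open below: bore 40 mm wide at the foot, 30 at 56 mm up, top closed. 80 to 170 g. Origin: centre of underside, z up.
- cone_black: Cone of black sewing thread, already on the last spindle at one end of the rack. Upright, 98 mm tall; the thread tapers from 56 mm across at the foot to 41 at 88 mm up (45 at 65 mm up: grip there), white neck 25 mm across on top. Hollow, open below: bore 40 mm wide at the foot, 30 at 56 mm up, top closed. 80 to 170 g. Origin: centre of underside, z up.
- spindle_a: Empty spindle of the thread rack (four alike; letters in no order): green disc 52 mm wide, 4 thick, on it a cone stands; upright pin 9 mm wide, tip 64 mm above the disc underside. Fixed on a beech board 476x92 mm, top 22 mm above the table: six spindles in a straight row 80 mm apart. Cone home: underside 26 mm above the table. Origin: centre of disc underside; y runs along the row.
- spindle_b: Empty spindle of the thread rack (four alike; letters in no order): green disc 52 mm wide, 4 thick, on it a cone stands; upright pin 9 mm wide, tip 64 mm above the disc underside. Fixed on a beech board 476x92 mm, top 22 mm above the table: six spindles in a straight row 80 mm apart. Cone home: underside 26 mm above the table. Origin: centre of disc underside; y runs along the row.
- spindle_c: Empty spindle of the thread rack (four alike; letters in no order): green disc 52 mm wide, 4 thick, on it a cone stands; upright pin 9 mm wide, tip 64 mm above the disc underside. Fixed on a beech board 476x92 mm, top 22 mm above the table: six spindles in a straight row 80 mm apart. Cone home: underside 26 mm above the table. Origin: centre of disc underside; y runs along the row.
- spindle_d: Empty spindle of the thread rack (four alike; letters in no order): green disc 52 mm wide, 4 thick, on it a cone stands; upright pin 9 mm wide, tip 64 mm above the disc underside. Fixed on a beech board 476x92 mm, top 22 mm above the table: six spindles in a straight row 80 mm apart. Cone home: underside 26 mm above the table. Origin: centre of disc underside; y runs along the row.
Mind the look-alikes: they are no part of the job. There is more than one size of the cone_burgundy; the one meant has the size given above.

How it is judged:
At the end, for the whole second after the job is handed in: From the white cone: pale pink, rose, raspberry, burgundy, at 80, 160, 240, 320 mm (+-30) from it, each within 14 mm of a spindle axis, underside 21 to 31 mm above the table, upright within 0.12 rad, at rest; white and black cones upright, at rest, within 25 mm of their start ((horizontal distance between cone_pale_pink and spindle_a below 0.014 m or horizontal distance between cone_pale_pink and spindle_b below 0.014 m or horizontal distance between cone_pale_pink and spindle_c below 0.014 m or horizontal distance between cone_pale_pink and spindle_d below 0.014 m) and horizontal distance between cone_pale_pink and cone_white between 0.05 and 0.11 m and height (world z) of cone_pale_pink between 0.021 and 0.031 m and angle between each of cone_pale_pink, cone_rose, cone_raspberry, cone_burgundy, cone_white, cone_black's own z axis and vertical below 0.12 rad and linear speed of each of cone_pale_pink, cone_rose, cone_raspberry, cone_burgundy, cone_white, cone_black below 0.02 m/s and (horizontal distance between cone_rose and spindle_a below 0.014 m or horizontal distance between cone_rose and spindle_b below 0.014 m or horizontal distance between cone_rose and spindle_c below 0.014 m or horizontal distance between cone_rose and spindle_d below 0.014 m) and horizontal distance between cone_rose and cone_white between 0.13 and 0.19 m and height (world z) of cone_rose between 0.021 and 0.031 m and (horizontal distance between cone_raspberry and spindle_a below 0.014 m or horizontal distance between cone_raspberry and spindle_b below 0.014 m or horizontal distance between cone_raspberry and spindle_c below 0.014 m or horizontal distance between cone_raspberry and spindle_d below 0.014 m) and horizontal distance between cone_raspberry and cone_white between 0.21 and 0.27 m and height (world z) of cone_raspberry between 0.021 and 0.031 m and (horizontal distance between cone_burgundy and spindle_a below 0.014 m or horizontal distance between cone_burgundy and spindle_b below 0.014 m or horizontal distance between cone_burgundy and spindle_c below 0.014 m or horizontal distance between cone_burgundy and spindle_d below 0.014 m) and horizontal distance between cone_burgundy and cone_white between 0.29 and 0.35 m and height (world z) of cone_burgundy between 0.021 and 0.031 m and distance of each of cone_white, cone_black from where it was at the start of the episode below 0.025 m); the robot touches nothing.
It fails at once if the white or the black cone is taken from its spindle or knocked aside (moved more than 40 mm) (distance of any of cone_white, cone_black from where it was at the start of the episode above 0.04 m).
It fails at once if a cone is knocked over (leans more than 1 rad) (angle between any of cone_pale_pink, cone_rose, cone_raspberry, cone_burgundy, cone_white, cone_black's own z axis and vertical above 1 rad).
It also fails if it takes over 93 s, if anything falls off the work surface, if the arm or the gripper's body presses on something with over 40 N, if the wrist force passes 120 N, or if a joint passes its speed limit or range.

## Working session

There is one attempt and no reset: what is moved stays moved. The work goes in short steps, Python scripts to look and compute and a tool call to move; the robot and the scene stay as the last step left them, time stands still between calls to the robot, and variables do not carry over. Pictures are saved under pics/ and viewed, at most 14 in all, crops included, and the job is handed in when it is done.

Besides the shell and the picture viewer there is one more tool, called after "Request:" as name(argument=value, ...), one argument or row to a line, values as JSON. arm_command: Moves the arm, as the interface text tells. Its arguments: {"type":"object","properties":{"commands":{"type":"array","items":{"type":"number"}},"force":{"type":"number"}},"required":["commands"]}

```bash
mkdir -p pics; python3 - <<'E'
from station import *
import cv2,numpy as np
o=get_obs();print({k:np.round(o[k],3).tolist() for k in('t','eef_pos','tool_rot','gripper_width')})
for n in('top','side'):
    c=read_camera(n);cv2.imwrite(f'pics/{n}0.png',c['img'][:,:,::-1]);print(np.round(c['camera_matrix'],1).tolist(),np.round(c['pose'],3).tolist())
E
```

```text
{'t': 0.0, 'eef_pos': [0.281, 0.613, 0.23], 'tool_rot': [-0.0, 0.213, 0.977, -0.001], 'gripper_width': 1.0}
[[435.7, 0.0, 272.5], [0.0, 435.7, 210.0], [0.0, 0.0, 1.0]] [[-0.021, -0.986, 0.166, 0.356], [-1.0, 0.023, 0.012, -0.011], [-0.016, -0.165, -0.986, 1.033], [0.0, 0.0, 0.0, 1.0]]
[[505.4, 0.0, 273.9], [0.0, 505.4, 214.8], [0.0, 0.0, 1.0]] [[-0.972, -0.182, 0.151, 0.394], [-0.236, 0.708, -0.666, 0.666], [0.014, -0.683, -0.73, 0.777], [0.0, 0.0, 0.0, 1.0]]
```

View pics/top0.png

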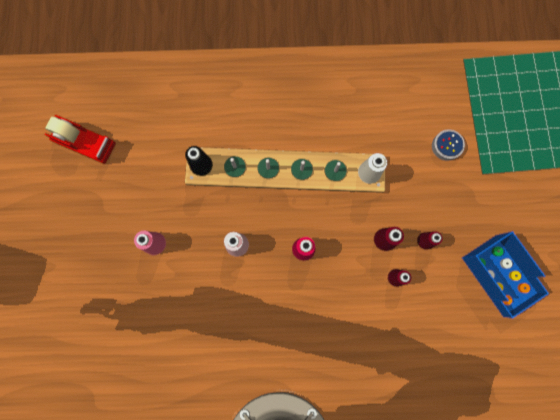

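View pics/side0.png

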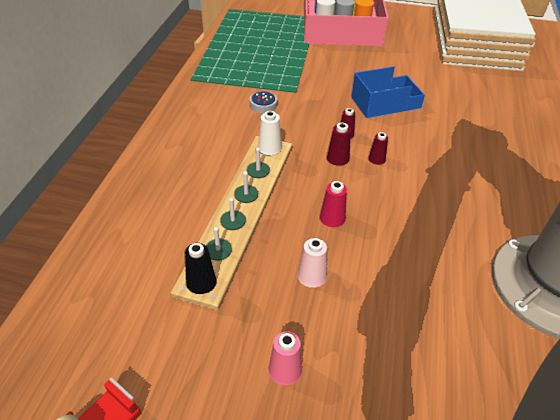

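Top view: black cone (200,160) and white cone (375,168), with four empty discs between them. The loose cones are rose (145,241), pale pink (235,242) and raspberry (304,247).
There are three burgundy candidates: (389,238), (430,240) and (400,278). The first is visibly bigger than the other two and matches the other full-size cones. I'll check that numerically and in a crop.

```bash
cat > h.py <<'E'
from station import *
import cv2,numpy as np
def ray(c,uv,z):
    P=c['pose'];d=P[:3,:3]@np.linalg.inv(c['camera_matrix'])@[uv[0],uv[1],1];o=P[:3,3]
    return (o+d*(z-o[2])/d[2])[:2]
def proj(c,p):
    P=c['pose'];q=c['camera_matrix']@(P[:3,:3].T@(np.array(p)-P[:3,3]));return q[:2]/q[2]
def blob(mask,uv,r=16):
    "largest blob in the window about uv: centroid and bounding box size"
    u,v=map(int,uv);w=np.zeros_like(mask);w[v-r:v+r,u-r:u+r]=mask[v-r:v+r,u-r:u+r]
    n,_,s,c=cv2.connectedComponentsWithStats(w)
    i=1+s[1:,4].argmax();return c[i],s[i]
def neck(img,uv,r=11):
    "centre of the ring of white about the dark hole"
    hsv=cv2.cvtColor(img,cv2.COLOR_RGB2HSV)
    m=((hsv[...,1]<35)&(hsv[...,2]>150)).astype(np.uint8)*255
    u,v=map(int,uv);w=np.zeros_like(m);w[v-r:v+r,u-r:u+r]=m[v-r:v+r,u-r:u+r]
    cs,_=cv2.findContours(w,cv2.RETR_EXTERNAL,cv2.CHAIN_APPROX_NONE)
    return cv2.minEnclosingCircle(max(cs,key=len))
E
python3 - <<'E'
from h import *
t=read_camera('top');s=read_camera('side')
it,is_=t['img'],s['img']
G={'black':(194,153),'white':(379,161),'rose':(142,240),'pale':(233,240),'rasp':(306,246),'burgBIG':(396,236),'b2':(436,238),'b3':(405,278)}
S={'black':(197,250),'white':(270,116),'rose':(287,342),'pale':(316,245),'rasp':(337,187),'burgBIG':(343,128),'b2':(349,112),'b3':(382,137)}
for k,g in G.items():
    a,ra=neck(it,g);b,rb=neck(is_,S[k]);z=.098+.026*(k in('black','white'))
    # two-ray height
    A=[];B=[]
    for c,uv in((t,a),(s,b)):
        d=c['pose'][:3,:3]@np.linalg.inv(c['camera_matrix'])@[*uv,1];d/=np.linalg.norm(d);M=np.eye(3)-np.outer(d,d);A.append(M);B.append(M@c['pose'][:3,3])
    X=np.linalg.solve(sum(A),sum(B))
    print(k,np.round(a,1),round(ra,1),np.round(b,1),round(rb,1),'top',ray(t,a,z).round(3),'side',ray(s,b,z).round(3),'tri',X.round(3))
hsv=cv2.cvtColor(it,cv2.COLOR_RGB2HSV);gm=((hsv[...,0]>55)&(hsv[...,0]<100)&(hsv[...,1]>70)).astype(np.uint8)*255
for g in((234,167),(268,168),(302,169),(336,170)):
    c,st=blob(gm,g);bc=st[:2]+(st[2:4]-1)/2;print('disc',bc,st,ray(t,bc,.026).round(4))
    
hs=cv2.cvtColor(is_,cv2.COLOR_RGB2HSV);gs=((hs[...,0]>55)&(hs[...,0]<100)&(hs[...,1]>70)).astype(np.uint8)*255
for g in((218,250),(233,220),(246,195),(258,170)):
    c,st=blob(gs,g);bc=st[:2]+(st[2:4]-1)/2;print('disc side',bc,st,ray(s,bc,.026).round(4))
a=cv2.resize(it[140:300,120:460],None,fx=2.3,fy=2.3,interpolation=2)[:,:,::-1]
b=cv2.resize(is_[90:180,290:420],None,fx=3,fy=3)[:,:,::-1]
cv2.imwrite('pics/c.png',np.vstack([a[:300],np.zeros((2,a.shape[1],3),np.uint8)][:1]+[np.pad(b,((0,0),(0,a.shape[1]-b.shape[1]),(0,0)))]))
E
```

```text
black [193. 153.] 5.4 [195.8 249.7] 7.8 top [0.638 0.171] side [0.636 0.18 ] tri [0.64  0.173 0.115]
white [376.8 162.7] 9.6 [266.5 115.5] 12.9 top [ 0.606 -0.225] side [ 0.614 -0.212] tri [ 0.614 -0.228  0.111]
rose [141.7 239.3] 5.4 [286.4 341.1] 8.3 top [0.455 0.285] side [0.456 0.293] tri [0.456 0.288 0.09 ]
pale [233. 241.] 9.2 [315.  246.5] 10.6 top [0.447 0.088] side [0.448 0.102] tri [0.449 0.089 0.082]
rasp [305.7 245.3] 5.4 [336.4 186.2] 6.0 top [ 0.434 -0.068] side [ 0.435 -0.058] tri [ 0.435 -0.069  0.087]
burgBIG [395.3 234.7] 5.7 [341.6 127. ] 5.5 top [ 0.453 -0.261] side [ 0.453 -0.248] tri [ 0.454 -0.264  0.085]
b2 [436.  237.5] 4.3 [348.7 110.9] 3.4 top [ 0.445 -0.348] side [ 0.446 -0.311] tri [ 0.448 -0.36   0.065]
b3 [404.5 277. ] 4.3 [381.1 135.3] 3.9 top [ 0.363 -0.275] side [ 0.365 -0.24 ] tri [ 0.363 -0.284  0.065]
disc [234.5 166. ] [225 157  20  19 245] [0.6336 0.0907]
disc [267.5 168. ] [258 159  20  19 257] [0.6267 0.012 ]
disc [301.5 169. ] [292 160  20  19 259] [ 0.6222 -0.0689]
disc [335. 170.] [325 161  21  19 262] [ 0.6178 -0.1483]
disc side [217.5 249. ] [205 239  26  21 341] [0.6327 0.0947]
disc side [232.5 220. ] [221 211  24  19 308] [0.6268 0.0156]
disc side [246. 194.] [235 186  23  17 270] [ 0.6208 -0.0628]
disc side [257.5 170. ] [247 163  22  15 233] [ 0.6168 -0.142 ]
```

View pics/c.png

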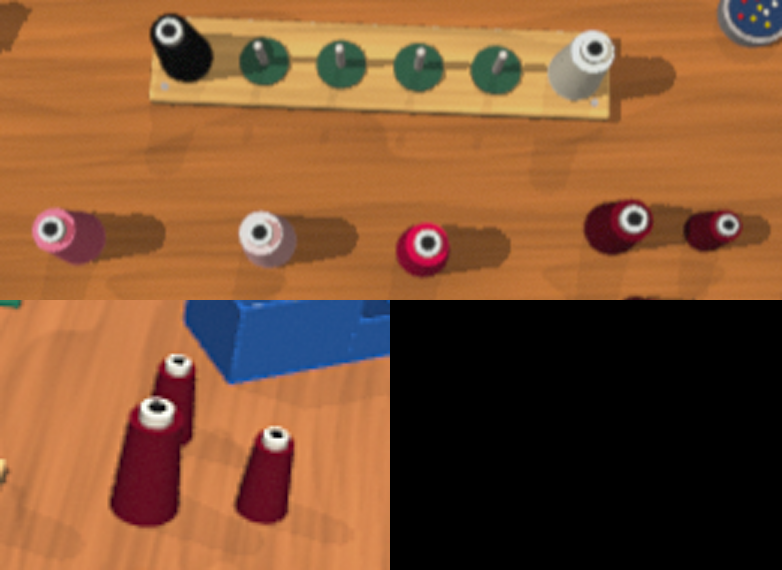

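The crop confirms it: the burgundy at (395,235) is the full-size cone, with a neck radius of 5.7 px against 4.3 px for the two small ones and a top about 87 mm up against about 65 mm. Disc spacing comes out at 80 mm as it should. I'll start with rose, going to (0.455, 0.287) with the fingers closing along world x.

Request:
arm_command(
  commands=[-0.294, -0.224, 0.03, 0, 0, 65.4, 1, -0.294, -0.224, 0.03, 0, 0, 65.4, 1, -0.294, -0.224, 0.03, 0, 0, 65.4, 1, -0.294, -0.224, 0.03, 0, 0, 65.4, 1, -0.294, -0.224, 0.03, 0, 0, 65.4, 1, -0.294, -0.224, 0.03, 0, 0, 65.4, 1, -0.294, -0.224, 0.03, 0, 0, 65.4, 1, -0.294, -0.224, 0.03, 0, 0, 65.4, 1],
  force=30,
)

```text
t: 1.0
eef_pos: [0.4572, 0.2819, 0.2012]
tool_rot: [0.001, 0.711, 0.703, -0.0]
contact_force: [0.3, 0.6, -0.2]
gripper_width: 1.0
grasp_force: 0.0
```

```bash
python3 - <<'E'
from h import *
t=read_camera('top');s=read_camera('side');print(np.round(get_obs()['eef_pos'],4),np.round(get_obs()['tool_rot'],4))
cv2.imwrite('pics/r1.png',np.hstack([cv2.resize(t['img'][170:330,60:260],None,fx=2,fy=2),cv2.resize(s['img'][260:420,190:390],None,fx=2,fy=2)])[:,:,::-1])
E
```

```text
[0.4569 0.2832 0.2012] [ 7.000e-04  7.104e-01  7.038e-01 -5.000e-04]
```

View pics/r1.png

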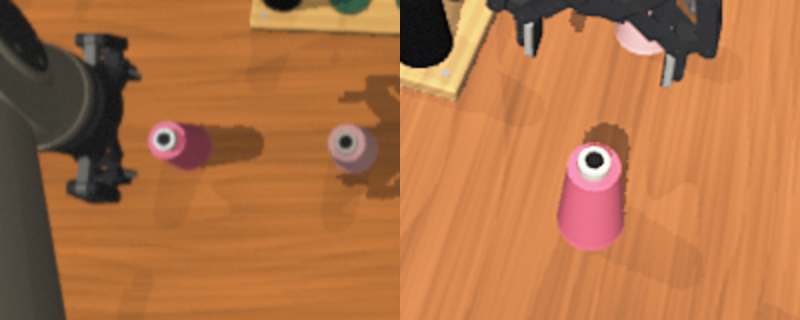

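Request:
arm_command(
  commands=[0, 0, 0.04, 0, 0, 0, 1, 0, 0, 0.08, 0, 0, 0, 1, 0, 0, 0.12, 0, 0, 0, 1, 0, 0, 0.12, 0, 0, 0, 1, 0, 0, 0.12, 0, 0, 0, 1],
)

```text
t: 1.6
eef_pos: [0.4548, 0.2883, 0.0815]
tool_rot: [-0.0, 0.707, 0.708, -0.001]
contact_force: [1.4, 0.9, 0.9]
gripper_width: 0.998
grasp_force: 0.0
```

Request:
arm_command(
  commands=[0, 0, 0.02, 0, 0, 0, 1, 0, 0, 0.035, 0, 0, 0, 1, 0, 0, 0.035, 0, 0, 0, 1, 0, 0, 0.035, 0, 0, 0, 0, 0, 0, 0.035, 0, 0, 0, 0, 0, 0, 0.035, 0, 0, 0, 0, 0, 0, 0.035, 0, 0, 0, 0, 0, 0, 0.035, 0, 0, 0, 0],
)

```text
t: 2.4
eef_pos: [0.4562, 0.2883, 0.048]
tool_rot: [-0.0, 0.707, 0.707, 0.001]
contact_force: [-0.6, -0.7, 9.1]
gripper_width: 0.539
grasp_force: 29.6
```

Request:
arm_command(
  commands=[0, 0, 0, 0, 0, 0, 0, 0, 0, 0, 0, 0, 0, 0, 0, 0, 0, 0, 0, 0, 0],
)

```text
t: 2.7
eef_pos: [0.4562, 0.2883, 0.048]
tool_rot: [-0.0, 0.707, 0.707, 0.001]
contact_force: [0.4, -1.2, 9.6]
gripper_width: 0.537
grasp_force: 29.6
```

Request:
arm_command(
  commands=[0, 0, -0.02, 0, 0, 0, 0, 0, 0, -0.05, 0, 0, 0, 0, 0, 0, -0.09, 0, 0, 0, 0, 0, 0, -0.13, 0, 0, 0, 0, 0, 0, -0.155, 0, 0, 0, 0, 0, 0, -0.155, 0, 0, 0, 0],
  force=50,
)

```text
t: 3.3
eef_pos: [0.4572, 0.2888, 0.2056]
tool_rot: [0.0, 0.707, 0.707, 0.004]
contact_force: [0.6, -0.1, -1.1]
gripper_width: 0.53
grasp_force: 51.2
```

Request:
arm_command(
  commands=[-0.04, 0.02, 0, 0, 0, 0, 0, -0.09, 0.045, 0, 0, 0, 0, 0, -0.14, 0.07, 0, 0, 0, 0, 0, -0.185, 0.095, 0, 0, 0, 0, 0, -0.23, 0.12, 0, 0, 0, 0, 0, -0.275, 0.14, 0, 0, 0, 0, 0, -0.315, 0.155, 0, 0, 0, 0, 0, -0.353, 0.166, 0, 0, 0, 0, 0],
)

```text
t: 4.1
eef_pos: [0.6212, -0.0677, 0.2002]
tool_rot: [-0.0, 0.707, 0.707, -0.001]
contact_force: [0.9, -0.1, -1.1]
gripper_width: 0.528
grasp_force: 51.2
```

Request:
arm_command(
  commands=[0, 0, 0, 0, 0, 0, 0, 0, 0, 0, 0, 0, 0, 0],
)

```text
t: 4.3
eef_pos: [0.6202, -0.0673, 0.2002]
tool_rot: [-0.001, 0.709, 0.706, -0.001]
contact_force: [-0.4, 1.6, -2.0]
gripper_width: 0.528
grasp_force: 51.3
```

```bash
python3 - <<'E'
from h import *
t=read_camera('top');s=read_camera('side');print(np.round(get_obs()['eef_pos'],4))
cv2.imwrite('pics/r2.png',np.hstack([cv2.resize(t['img'][100:260,180:400],None,fx=1.8,fy=1.8),cv2.resize(s['img'][60:220,180:390],None,fx=1.8,fy=1.8)])[:,:,::-1])
E
```

```text
[ 0.6203 -0.064   0.2003]
```

View pics/r2.png

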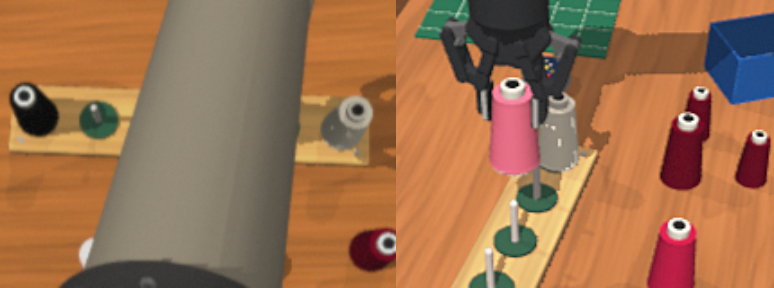

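Rose is held upright, and in the side view its axis lines up with pin 3 (246,194). Lowering it now.

Request:
arm_command(
  commands=[0, 0, 0.03, 0, 0, 0, 0, 0, 0, 0.06, 0, 0, 0, 0, 0, 0, 0.085, 0, 0, 0, 0, 0, 0, 0.105, 0, 0, 0, 0, 0, 0, 0.12, 0, 0, 0, 0, 0, 0, 0.124, 0, 0, 0, 0, 0, 0, 0.124, 0, 0, 0, 0],
)

```text
t: 5.1
eef_pos: [0.6209, -0.0648, 0.0771]
tool_rot: [-0.0, 0.707, 0.707, -0.0]
contact_force: [-0.1, 0.2, -1.5]
gripper_width: 0.53
grasp_force: 51.2
```

Request:
arm_command(
  commands=[0, 0, 0.002, 0, 0, 0, 0, 0, 0, 0.003, 0, 0, 0, 0, 0, 0, 0.003, 0, 0, 0, 0, 0, 0, 0.003, 0, 0, 0, 0.65, 0, 0, 0.003, 0, 0, 0, 0.9, 0, 0, 0.003, 0, 0, 0, 0.9, 0, 0, 0.003, 0, 0, 0, 0.9, 0, 0, -0.01, 0, 0, 0, 0.9],
)

```text
t: 5.9
eef_pos: [0.6197, -0.0654, 0.0863]
tool_rot: [-0.001, 0.707, 0.707, -0.001]
contact_force: [-0.1, 0.4, 0.2]
gripper_width: 0.899
grasp_force: 0.0
```

Request:
arm_command(
  commands=[0, 0, -0.04, 0, 0, 0, 0.9, 0, 0, -0.08, 0, 0, 0, 0.9, 0, 0, -0.116, 0, 0, 0, 0.9, 0, 0, -0.116, 0, 0, 0, 0.9],
)

```text
t: 6.3
eef_pos: [0.6244, -0.0666, 0.21]
tool_rot: [0.004, 0.708, 0.707, 0.004]
contact_force: [-0.1, 0.0, -0.8]
gripper_width: 0.898
grasp_force: 0.0
```

Request:
arm_command(
  commands=[0.03, -0.035, 0, 0, 0, 0, 1, 0.062, -0.07, 0, 0, 0, 0, 1, 0.094, -0.105, 0, 0, 0, 0, 1, 0.125, -0.14, 0, 0, 0, 0, 1, 0.156, -0.174, 0, 0, 0, 0, 1, 0.156, -0.174, 0.03, 0, 0, 0, 1, 0.156, -0.174, 0.06, 0, 0, 0, 1, 0.156, -0.174, 0.07, 0, 0, 0, 1],
)

```text
t: 7.1
eef_pos: [0.4453, 0.0904, 0.1317]
tool_rot: [-0.001, 0.707, 0.707, -0.001]
contact_force: [0.1, -0.3, 1.0]
gripper_width: 1.002
grasp_force: 0.0
```

```bash
python3 - <<'E'
from h import *
t=read_camera('top');s=read_camera('side');print(np.round(get_obs()['eef_pos'],4))
a=np.hstack([t['img'][100:300,120:400],s['img'][60:260,170:450]])
cv2.imwrite('pics/r3.png',cv2.resize(a,None,fx=1.4,fy=1.4)[:,:,::-1])
E
```

```text
[0.4463 0.0899 0.1326]
```

View pics/r3.png

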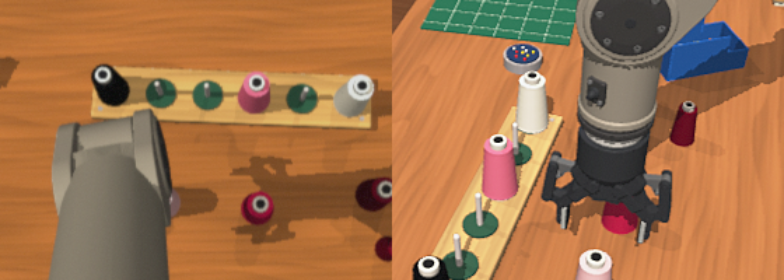

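Rose stands upright on spindle 3, two places from white, at (255,90) in the left crop. Pale pink is between the fingers at (594,262), so I'll go down and grip it.

Request:
arm_command(
  commands=[0, 0, 0.035, 0, 0, 0, 1, 0, 0, 0.065, 0, 0, 0, 1, 0, 0, 0.084, 0, 0, 0, 1, 0, 0, 0.084, 0, 0, 0, 1, 0, 0, 0.084, 0, 0, 0, 0, 0, 0, 0.084, 0, 0, 0, 0, 0, 0, 0.084, 0, 0, 0, 0, 0, 0, 0.084, 0, 0, 0, 0],
  force=30,
)

```text
t: 8.0
eef_pos: [0.4484, 0.0909, 0.0509]
tool_rot: [0.0, 0.707, 0.707, 0.001]
contact_force: [-0.3, -0.1, 8.4]
gripper_width: 0.528
grasp_force: 29.5
```

Request:
arm_command(
  commands=[0, 0, 0, 0, 0, 0, 0, 0, 0, 0, 0, 0, 0, 0, 0, 0, 0, 0, 0, 0, 0],
)

```text
t: 8.3
eef_pos: [0.4484, 0.0909, 0.0509]
tool_rot: [0.0, 0.707, 0.707, 0.001]
contact_force: [-0.9, -0.9, 7.6]
gripper_width: 0.53
grasp_force: 29.5
```

Request:
arm_command(
  commands=[0, 0, -0.02, 0, 0, 0, 0, 0, 0, -0.05, 0, 0, 0, 0, 0, 0, -0.09, 0, 0, 0, 0, 0, 0, -0.13, 0, 0, 0, 0, 0, 0, -0.155, 0, 0, 0, 0, 0, 0, -0.155, 0, 0, 0, 0],
  force=50,
)

```text
t: 8.9
eef_pos: [0.4493, 0.0912, 0.2083]
tool_rot: [0.001, 0.707, 0.707, 0.004]
contact_force: [0.0, 0.7, -1.9]
gripper_width: 0.52
grasp_force: 51.2
```

Request:
arm_command(
  commands=[-0.035, 0.025, 0, 0, 0, 0, 0, -0.07, 0.05, 0, 0, 0, 0, 0, -0.105, 0.075, 0, 0, 0, 0, 0, -0.14, 0.1, 0, 0, 0, 0, 0, -0.175, 0.125, 0, 0, 0, 0, 0, -0.205, 0.148, 0, 0, 0, 0, 0, -0.236, 0.17, 0, 0, 0, 0, 0, -0.236, 0.17, 0, 0, 0, 0, 0],
)

```text
t: 9.7
eef_pos: [0.6178, -0.1513, 0.2035]
tool_rot: [0.001, 0.709, 0.705, -0.001]
contact_force: [-0.2, -0.0, -1.8]
gripper_width: 0.519
grasp_force: 51.3
```

Request:
arm_command(
  commands=[0, 0, 0, 0, 0, 0, 0, 0, 0, 0, 0, 0, 0, 0],
)

```text
t: 9.9
eef_pos: [0.6161, -0.1443, 0.2034]
tool_rot: [-0.001, 0.707, 0.707, -0.0]
contact_force: [0.5, -0.1, -1.7]
gripper_width: 0.518
grasp_force: 51.3
```

```bash
python3 - <<'E'
from h import *
t=read_camera('top');s=read_camera('side');o=get_obs();print(np.round(o['eef_pos'],4))
cv2.imwrite('pics/r4.png',cv2.resize(s['img'][40:240,170:400],None,fx=2,fy=2)[:,:,::-1])
x,y=o['eef_pos'][:2];print('foot proj',proj(s,[x,y,.154-.004]),'S4 disc',proj(s,[.6173,-.145,.026]))
E
```

```text
[ 0.6164 -0.144   0.204 ]
foot proj [257.31549609 123.94651593] S4 disc [257.61379835 169.09163012]
```

View pics/r4.png

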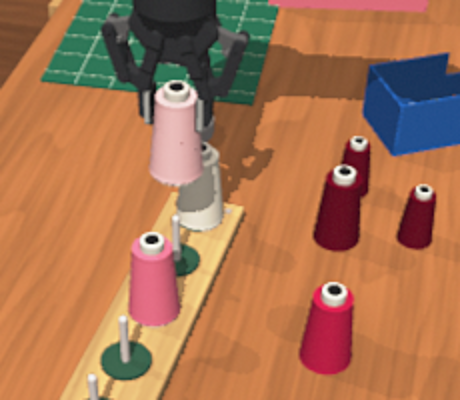

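Pale pink hangs over pin 4 (258,170), with its foot at (258,127) as predicted. Lowering it.

Request:
arm_command(
  commands=[0, 0, 0.03, 0, 0, 0, 0, 0, 0, 0.06, 0, 0, 0, 0, 0, 0, 0.085, 0, 0, 0, 0, 0, 0, 0.105, 0, 0, 0, 0, 0, 0, 0.12, 0, 0, 0, 0, 0, 0, 0.124, 0, 0, 0, 0, 0, 0, 0.124, 0, 0, 0, 0],
)

```text
t: 10.7
eef_pos: [0.6169, -0.1452, 0.0802]
tool_rot: [-0.0, 0.707, 0.707, -0.0]
contact_force: [-0.0, -0.2, -1.1]
gripper_width: 0.515
grasp_force: 51.3
```

Request:
arm_command(
  commands=[0, 0, 0.002, 0, 0, 0, 0, 0, 0, 0.003, 0, 0, 0, 0, 0, 0, 0.003, 0, 0, 0, 0, 0, 0, 0.003, 0, 0, 0, 0.65, 0, 0, 0.003, 0, 0, 0, 0.9, 0, 0, 0.003, 0, 0, 0, 0.9, 0, 0, 0.003, 0, 0, 0, 0.9, 0, 0, -0.01, 0, 0, 0, 0.9],
)

```text
t: 11.5
eef_pos: [0.6158, -0.1452, 0.0892]
tool_rot: [-0.001, 0.707, 0.707, -0.001]
contact_force: [-0.5, 0.7, 0.0]
gripper_width: 0.9
grasp_force: 0.0
```

Request:
arm_command(
  commands=[0, 0, -0.04, 0, 0, 0, 0.9, 0, 0, -0.08, 0, 0, 0, 0.9, 0, 0, -0.116, 0, 0, 0, 0.9, 0, 0, -0.116, 0, 0, 0, 0.9],
)

```text
t: 11.9
eef_pos: [0.6201, -0.1471, 0.213]
tool_rot: [0.004, 0.708, 0.707, 0.003]
contact_force: [0.6, 0.5, -0.7]
gripper_width: 0.901
grasp_force: 0.0
```

Request:
arm_command(
  commands=[0.018, -0.042, 0, 0, 0, 0, 1, 0.036, -0.082, 0, 0, 0, 0, 1, 0.054, -0.122, 0, 0, 0, 0, 1, 0.068, -0.155, 0, 0, 0, 0, 1, 0.08, -0.183, 0, 0, 0, 0, 1, 0.08, -0.183, 0.03, 0, 0, 0, 1, 0.08, -0.183, 0.06, 0, 0, 0, 1, 0.08, -0.183, 0.07, 0, 0, 0, 1],
)

```text
t: 12.7
eef_pos: [0.4323, -0.0653, 0.1348]
tool_rot: [-0.001, 0.707, 0.707, -0.001]
contact_force: [0.2, -0.5, 0.1]
gripper_width: 0.999
grasp_force: 0.0
```

```bash
python3 - <<'E'
from h import *
t=read_camera('top');s=read_camera('side');o=get_obs();print(np.round(o['eef_pos'],4),np.round(o['tool_rot'],3))
a=np.hstack([t['img'][100:300,170:450],s['img'][60:260,170:450]])
cv2.imwrite('pics/r5.png',cv2.resize(a,None,fx=1.4,fy=1.4)[:,:,::-1])
E
```

```text
[ 0.4331 -0.0657  0.1356] [-0.001  0.707  0.707 -0.001]
```

View pics/r5.png

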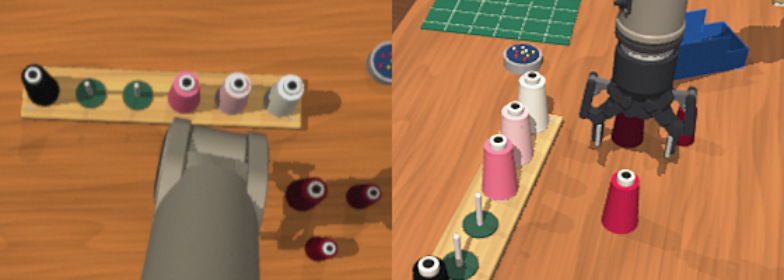

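Pale pink and rose are both seated next to white. I'll check the finger alignment over raspberry numerically before going down.

```bash
python3 - <<'E'
from h import *
s=read_camera('side');x,y,z=get_obs()['eef_pos']
print(proj(s,[x,y,z]),proj(s,[x+.04,y,z]),proj(s,[x-.04,y,z]),'neck',proj(s,[x,y,.096]),neck(s['img'],(336,186)))
E
```

```text
[339.54464746 168.68577515] [318.81943821 165.17917781] [360.53252664 172.23681488] neck [337.29741964 184.17217686] ((336.3636474609375, 186.18182373046875), 6.044008255004883)
```

Request:
arm_command(
  commands=[0, 0, 0.035, 0, 0, 0, 1, 0, 0, 0.065, 0, 0, 0, 1, 0, 0, 0.087, 0, 0, 0, 1, 0, 0, 0.087, 0, 0, 0, 1, 0, 0, 0.087, 0, 0, 0, 0, 0, 0, 0.087, 0, 0, 0, 0, 0, 0, 0.087, 0, 0, 0, 0, 0, 0, 0.087, 0, 0, 0, 0],
  force=30,
)

```text
t: 13.65
eef_pos: [0.4354, -0.0655, 0.0509]
tool_rot: [0.001, 0.707, 0.707, 0.001]
contact_force: [-0.2, -1.0, 9.5]
gripper_width: 0.528
grasp_force: 29.4
```

Request:
arm_command(
  commands=[0, 0, 0, 0, 0, 0, 0, 0, 0, 0, 0, 0, 0, 0, 0, 0, 0, 0, 0, 0, 0],
)

```text
t: 13.95
eef_pos: [0.4354, -0.0655, 0.0509]
tool_rot: [0.001, 0.707, 0.707, 0.001]
contact_force: [-0.8, -0.4, 9.7]
gripper_width: 0.529
grasp_force: 29.4
```

Request:
arm_command(
  commands=[0, 0, -0.02, 0, 0, 0, 0, 0, 0, -0.05, 0, 0, 0, 0, 0, 0, -0.09, 0, 0, 0, 0, 0, 0, -0.13, 0, 0, 0, 0, 0, 0, -0.155, 0, 0, 0, 0, 0, 0, -0.155, 0, 0, 0, 0],
  force=50,
)

```text
t: 14.55
eef_pos: [0.4364, -0.0655, 0.2081]
tool_rot: [0.002, 0.707, 0.707, 0.004]
contact_force: [-0.0, 0.1, -1.8]
gripper_width: 0.516
grasp_force: 51.1
```

Request:
arm_command(
  commands=[0.02, 0.03, 0, 0, 0, 0, 0, 0.04, 0.06, 0, 0, 0, 0, 0, 0.06, 0.09, 0, 0, 0, 0, 0, 0.07, 0.12, 0, 0, 0, 0, 0, 0.08, 0.15, 0, 0, 0, 0, 0, 0.08, 0.175, 0, 0, 0, 0, 0, 0.08, 0.193, 0, 0, 0, 0, 0, 0.08, 0.193, 0, 0, 0, 0, 0],
)

```text
t: 15.35
eef_pos: [0.6283, 0.0146, 0.2031]
tool_rot: [0.0, 0.707, 0.707, -0.001]
contact_force: [-0.3, 0.2, -1.4]
gripper_width: 0.521
grasp_force: 51.2
```

Request:
arm_command(
  commands=[0, 0, 0, 0, 0, 0, 0, 0, 0, 0, 0, 0, 0, 0],
)

```text
t: 15.55
eef_pos: [0.6257, 0.0141, 0.2038]
tool_rot: [-0.001, 0.707, 0.707, -0.001]
contact_force: [0.2, -0.3, -0.9]
gripper_width: 0.521
grasp_force: 51.2
```

```bash
python3 - <<'E'
from h import *
s=read_camera('side');o=get_obs();print(np.round(o['eef_pos'],4))
x,y,z=o['eef_pos'];g=proj(s,[x,y,z+.046]);print('neck pred',g,'seen',neck(s['img'],g),'S2',proj(s,[.627,.014,.026]))
E
```

```text
[0.6259 0.0142 0.204 ]
neck pred [227.17137378 129.91411389] seen ((228.33018493652344, 133.9339599609375), 6.977163791656494) S2 [232.6353367  219.39838511]
```

Request:
arm_command(
  commands=[0, 0, 0.03, 0, 0, 0, 0, 0, 0, 0.06, 0, 0, 0, 0, 0, 0, 0.085, 0, 0, 0, 0, 0, 0, 0.105, 0, 0, 0, 0, 0, 0, 0.12, 0, 0, 0, 0, 0, 0, 0.124, 0, 0, 0, 0, 0, 0, 0.124, 0, 0, 0, 0],
)

```text
t: 16.3
eef_pos: [0.6268, 0.0144, 0.0803]
tool_rot: [-0.0, 0.707, 0.707, -0.0]
contact_force: [0.2, 0.8, -0.8]
gripper_width: 0.518
grasp_force: 51.2
```

Request:
arm_command(
  commands=[0, 0, 0.002, 0, 0, 0, 0, 0, 0, 0.003, 0, 0, 0, 0, 0, 0, 0.003, 0, 0, 0, 0, 0, 0, 0.003, 0, 0, 0, 0.65, 0, 0, 0.003, 0, 0, 0, 0.9, 0, 0, 0.003, 0, 0, 0, 0.9, 0, 0, 0.003, 0, 0, 0, 0.9, 0, 0, -0.01, 0, 0, 0, 0.9],
)

```text
t: 17.1
eef_pos: [0.6258, 0.0145, 0.0892]
tool_rot: [-0.001, 0.707, 0.707, -0.001]
contact_force: [-0.5, 0.3, 0.0]
gripper_width: 0.897
grasp_force: 0.0
```

Request:
arm_command(
  commands=[0, 0, -0.04, 0, 0, 0, 0.9, 0, 0, -0.08, 0, 0, 0, 0.9, 0, 0, -0.116, 0, 0, 0, 0.9, 0, 0, -0.116, 0, 0, 0, 0.9],
)

```text
t: 17.5
eef_pos: [0.6304, 0.0137, 0.2129]
tool_rot: [0.003, 0.708, 0.707, 0.004]
contact_force: [0.9, -0.3, 0.2]
gripper_width: 0.899
grasp_force: 0.0
```

Request:
arm_command(
  commands=[-0.04, -0.025, 0, 0, 0, 0, 0.85, -0.08, -0.05, 0, 0, 0, 0, 0.85, -0.12, -0.075, 0, 0, 0, 0, 0.85, -0.16, -0.1, 0, 0, 0, 0, 0.85, -0.2, -0.125, 0, 0, 0, 0, 0.85, -0.24, -0.15, 0, 0, 0, 0, 0.85, -0.272, -0.174, 0, 0, 0, 0, 0.85, -0.272, -0.174, 0, 0, 0, 0, 0.85],
)

```text
t: 18.3
eef_pos: [0.4485, -0.2629, 0.2071]
tool_rot: [0.0, 0.711, 0.703, -0.001]
contact_force: [-0.7, -0.0, -0.1]
gripper_width: 0.85
grasp_force: 0.0
```

Request:
arm_command(
  commands=[0, 0, 0.035, 0, 0, 0, 0.85, 0, 0, 0.07, 0, 0, 0, 0.85, 0, 0, 0.07, 0, 0, 0, 0.85],
)

```text
t: 18.6
eef_pos: [0.4505, -0.2555, 0.1331]
tool_rot: [-0.003, 0.707, 0.707, -0.002]
contact_force: [-0.6, 0.0, -0.1]
gripper_width: 0.852
grasp_force: 0.0
```

```bash
python3 - <<'E'
from h import *
t=read_camera('top');s=read_camera('side');x,y,z=get_obs()['eef_pos'];print(x,y,z)
print('neck pred if centred',proj(s,[x,y,.096]),'was seen at (341.6,127)')
a=np.hstack([t['img'][100:300,170:450],s['img'][60:260,170:450]])
cv2.imwrite('pics/r6.png',cv2.resize(a,None,fx=1.4,fy=1.4)[:,:,::-1])
E
```

```text
0.45294224333732636 -0.2573377523571525 0.1367069351521919
neck pred if centred [341.99260614 125.10345235] was seen at (341.6,127)
```

View pics/r6.png

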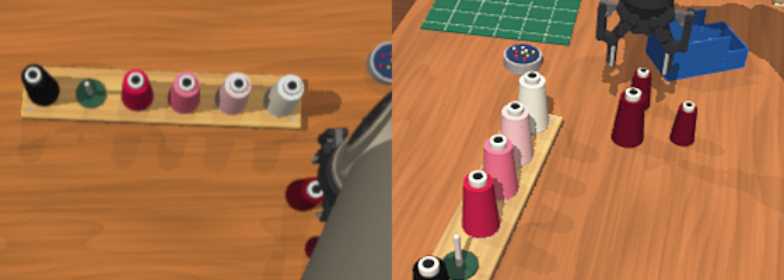

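Three cones are seated in order. The large burgundy at (631,95) in the right crop sits under the gripper, where the prediction put it. Going down to grip.

Request:
arm_command(
  commands=[0, 0, 0.035, 0, 0, 0, 0.85, 0, 0, 0.065, 0, 0, 0, 0.85, 0, 0, 0.087, 0, 0, 0, 0.85, 0, 0, 0.087, 0, 0, 0, 0.85, 0, 0, 0.087, 0, 0, 0, 0, 0, 0, 0.087, 0, 0, 0, 0, 0, 0, 0.087, 0, 0, 0, 0, 0, 0, 0.087, 0, 0, 0, 0],
  force=30,
)

```text
t: 19.5
eef_pos: [0.4544, -0.2582, 0.0517]
tool_rot: [0.002, 0.707, 0.707, 0.001]
contact_force: [-1.0, 0.4, 7.7]
gripper_width: 0.53
grasp_force: 29.7
```

Request:
arm_command(
  commands=[0, 0, 0, 0, 0, 0, 0, 0, 0, 0, 0, 0, 0, 0, 0, 0, 0, 0, 0, 0, 0],
)

```text
t: 19.8
eef_pos: [0.4544, -0.2583, 0.0517]
tool_rot: [0.002, 0.707, 0.707, 0.001]
contact_force: [-2.4, 1.2, 7.7]
gripper_width: 0.531
grasp_force: 29.7
```

Request:
arm_command(
  commands=[0, 0, -0.02, 0, 0, 0, 0, 0, 0, -0.05, 0, 0, 0, 0, 0, 0, -0.09, 0, 0, 0, 0, 0, 0, -0.13, 0, 0, 0, 0, 0, 0, -0.16, 0, 0, 0, 0, 0, 0, -0.16, 0, 0, 0, 0],
  force=50,
)

```text
t: 20.4
eef_pos: [0.4554, -0.2592, 0.2147]
tool_rot: [0.004, 0.707, 0.707, 0.003]
contact_force: [1.3, -0.3, -1.5]
gripper_width: 0.52
grasp_force: 51.1
```

Request:
arm_command(
  commands=[0.045, 0.01, 0, 0, 0, 0, 0, 0.09, 0.02, 0, 0, 0, 0, 0, 0.135, 0.035, 0, 0, 0, 0, 0, 0.18, 0.055, 0, 0, 0, 0, 0, 0.225, 0.075, 0, 0, 0, 0, 0, 0.27, 0.095, 0, 0, 0, 0, 0, 0.31, 0.12, 0, 0, 0, 0, 0, 0.35, 0.145, 0, 0, 0, 0, 0],
)

```text
t: 21.2
eef_pos: [0.5983, 0.0945, 0.2094]
tool_rot: [-0.0, 0.707, 0.707, 0.0]
contact_force: [0.3, 0.0, -1.5]
gripper_width: 0.523
grasp_force: 51.1
```

Request:
arm_command(
  commands=[0, 0.02, 0, 0, 0, 0, 0, 0, 0.035, 0, 0, 0, 0, 0, 0, 0.035, 0, 0, 0, 0, 0, 0, 0.035, 0, 0, 0, 0, 0],
)

```text
t: 21.6
eef_pos: [0.6324, 0.0919, 0.209]
tool_rot: [-0.0, 0.708, 0.707, -0.0]
contact_force: [-0.3, 0.1, -1.8]
gripper_width: 0.517
grasp_force: 51.1
```

```bash
python3 - <<'E'
from h import *
s=read_camera('side');o=get_obs();print(np.round(o['eef_pos'],4))
x,y,z=o['eef_pos'];g=proj(s,[x,y,z+.045]);print('neck pred',g,'seen',neck(s['img'],g))
E
```

```text
[0.6321 0.0919 0.209 ]
neck pred [208.65062925 156.50026485] seen ((209.60084533691406, 159.8361358642578), 7.634692668914795)
```

Request:
arm_command(
  commands=[0, 0, 0.03, 0, 0, 0, 0, 0, 0, 0.06, 0, 0, 0, 0, 0, 0, 0.09, 0, 0, 0, 0, 0, 0, 0.11, 0, 0, 0, 0, 0, 0, 0.125, 0, 0, 0, 0, 0, 0, 0.129, 0, 0, 0, 0, 0, 0, 0.129, 0, 0, 0, 0],
)

```text
t: 22.35
eef_pos: [0.6329, 0.0923, 0.0804]
tool_rot: [-0.0, 0.707, 0.707, -0.0]
contact_force: [0.4, 0.2, -1.5]
gripper_width: 0.52
grasp_force: 51.1
```

Request:
arm_command(
  commands=[0, 0, 0.002, 0, 0, 0, 0, 0, 0, 0.003, 0, 0, 0, 0, 0, 0, 0.003, 0, 0, 0, 0, 0, 0, 0.003, 0, 0, 0, 0.65, 0, 0, 0.003, 0, 0, 0, 0.9, 0, 0, 0.003, 0, 0, 0, 0.9, 0, 0, 0.003, 0, 0, 0, 0.9, 0, 0, -0.01, 0, 0, 0, 0.9],
)

```text
t: 23.15
eef_pos: [0.6318, 0.0923, 0.0892]
tool_rot: [-0.001, 0.707, 0.707, -0.001]
contact_force: [-0.2, 0.8, -0.3]
gripper_width: 0.9
grasp_force: 0.0
```

Request:
arm_command(
  commands=[0, 0, -0.04, 0, 0, 0, 0.9, 0, 0, -0.08, 0, 0, 0, 0.9, 0, 0, -0.12, 0, 0, 0, 0.9, 0, -0.04, -0.12, 0, 0, 0, 0.9, 0, -0.08, -0.12, 0, 0, 0, 0.9, 0, -0.12, -0.12, 0, 0, 0, 0.9, 0, -0.15, -0.12, 0, 0, 0, 0.9, 0, -0.15, -0.12, 0, 0, 0, 0.9],
)

```text
t: 23.95
eef_pos: [0.4793, 0.0922, 0.2107]
tool_rot: [-0.002, 0.707, 0.707, -0.0]
contact_force: [0.8, 0.0, -0.4]
gripper_width: 0.898
grasp_force: 0.0
```

```bash
python3 - <<'E'
from h import *
t=read_camera('top');s=read_camera('side')
a=np.hstack([t['img'][100:300,170:450],s['img'][60:310,170:450][:200],])
b=np.hstack([t['img'][120:320,170:450],s['img'][90:290,170:450]])
cv2.imwrite('pics/r7.png',cv2.resize(b,None,fx=1.4,fy=1.4)[:,:,::-1])
for n,p in dict(pale=(.617,-.146),rose=(.6215,-.066),rasp=(.627,.014),burg=(.633,.092)).items():
    for c in(t,s):
        g=proj(c,[*p,.122])
        try:a,r=neck(c['img'],g);print(n,g.round(1),np.round(a,1),ray(c,a,.122).round(3))
        except Exception as e:print(n,'hidden')
E
```

```text
pale [339.5 159. ] [339.5 160.9] [ 0.613 -0.146]
pale [257.4 134.3] [253.7 138.7] [ 0.621 -0.13 ]
rose [302.4 157.9] [302.8 158.8] [ 0.619 -0.067]
rose [244.8 158.2] [245.6 161. ] [ 0.618 -0.058]
rasp [265.3 156.3] [266.8 157.2] [0.625 0.011]
rasp [230.3 184.8] [230.8 187. ] [0.624 0.02 ]
burg [229.4 154.5] [231. 155.] [0.632 0.088]
burg [214.2 213.6] [215.1 215.5] [0.63  0.096]
```

View pics/r7.png

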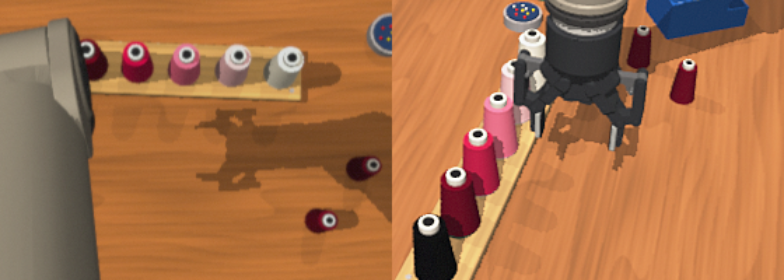

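All four cones stand upright in order. Every neck is within about 4 mm of its expected place at seated height, except pale pink in the side view, where the arm partly hides it. The gripper is clear, so I'm handing in.

```bash
python3 -c "
from station import *
print(hand_in())"
```

```text
the job is handed in; nothing more can be done
None
```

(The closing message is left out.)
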